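# Dock the screw bowl in its funnel holder

### The arm

A 6-joint arm with a two-finger parallel gripper is mounted at the origin on the work surface. World frame = base frame: x ahead of the robot, y to its left, z up, the work surface at z = 0. Lengths are in mm, angles in rad, forces in N, time in s.
With the tool pointing down it reaches from about 350 to 875 mm from the base axis. Payload 4.2 kg.
Tool frame: the origin (TCP) lies at the very end of the fingers, on their centre line; the grasp point (between the pads) lies 19 mm behind it; z points along the fingers, y is the line along which they close (so a half turn about z gives the same grasp; the last joint's range is limited). The gripper opens to 85 mm and grips with 20 to 120 N. Pads are 22 mm wide; open, the fingers measure 114 mm over their backs; the gripper's body (76 mm by 85 mm) begins 54 mm behind the grasp point. The pads swing forward as they close: fully open they stand 13 mm farther back than shut.
Start: joints at [1.422, 0.385, 0.008, 0, -1.194, -0.259], TCP at [247.836, 573.739, 231.312] pointing down, gripper open.
Joint ranges: [-3.14, 3.14], [-1.21, 2.06], [-1.07, 1.41], [-3.16, 2.05], [-2.99, -0.16], [-3.1, 3.1]. Speed limits (rad/s): [2.79, 2.79, 3.14, 3.14, 3.14, 3.14].

### API

Orientations are given as a unit quaternion [x, y, z, w].
In Python, from bench import arm gives the robot as it stands. The module is installed in compiled form; this text tells all that it offers.
- The arm moves only by the tool drive_tool, never from a script. Its argument "targets" is a list of rows, each a list of 5 numbers: the closure, from -1 (fully open) to 1 (shut), then the shift along the tool's x, y, z in mm, then the turn about the tool's z in degrees. In form: [[grip, tx, ty, tz, roll], ...]. A call has 1 to 12 rows; each row is the pose to reach, as a shift and turn from the pose commanded when the call began, along the tool's axes at that moment; what a row does not reach only later rows make up. A row lasts 1/10 s, in which the tool goes at most 50 mm and 8.59 degrees, less where a joint would pass 70% of its speed; a pose out of reach is approached as far as the arm can. A call with a gripper value outside its range is refused whole. The fingers move at their own pace and stop on an object; the grip force is fixed at half the most. Time passes only in rows, so rows that repeat a pose let the fingers close. It gives the time, the measured TCP pose, the force, the opening and the grip force at its end, in the units of the state.
- arm.read_state(): the state, without advancing time (a new reading comes with each control period).
- arm.get_image(name): name is "scene" or "top" or "wrist"; returns the picture (384x512x3 uint8, blue, green, red); there is no depth.
- arm.camera_params(name): a dict with "fov_y" (degrees; the focal length in pixels is half the picture's height over the tangent of half this angle, whatever the lens; pixels are square), "cx", "cy" (the principal point, pixels), "D" ([k1, k2, p1, p2, k3] as OpenCV has them; the pictures are not rectified), "rvec" (rotation vector, rad) and "tvec" (3), from world to camera coordinates, as OpenCV has them; the wrist camera has in their place "tool_from_camera" (4x4, takes a point from camera to tool coordinates, whose origin is the TCP and whose axes are the flange's). Camera axes: x right, y down, z forward; pixel columns grow to the right and rows downward; lengths in mm; the calibration is good to about 2 mm. A picture is of the moment at which its call begins: read the wrist's pose just before it. camera_params takes no time and is no camera call.
- arm.job_done(): hands the job in; it is judged then, once.
The state is a dict: "clock": time; "joints": joint angles; "joint_vel": joint speeds; "joint_efforts": joint torques, N m; "position": TCP position; "ee_rot": TCP orientation; "contact_force": force on the tool from outside, world axes, zero at the start; "wrist_torque": the same for the moment, N m; "gripper_width": finger opening in mm; "grasp_force": force on a finger pad.
Only numpy, scipy, OpenCV 4.12 (cv2) and the standard library are available. Lean on these libraries where they do the work, as an engineer would, in place of code of your own. Each camera call takes 0.05 s, during which the arm holds its last target. There are 200 camera calls.

### The job

The tapered steel screw bowl stands on the black holder, next to the steel funnel sunk in the middle of it. Slide the bowl across the holder's top, without lifting it off, until it drops into the funnel, and leave it nested there upright and fully home on the funnel's floor, let go. Leave the holder's small white pot, the phone and the parts tray where they are.

Things in the scene. Friction and masses are not known exactly. Their poses are not given: they have to be found in the camera images.
- holder: black plastic block fixed to the bench, 140 (x) x 330 (y) x 26 mm high, flat top; position and yaw vary. Origin: centre of its underside, z up, y along its length. In the middle of its top is a tapered steel funnel, rim flush with the top: inner diameter 84 mm at the mouth, 69 mm at its flat closed floor, 18 mm deep
- seat (a point): centre of the funnel's flat floor, 8 mm above the bench, on the funnel's axis (holder's origin + 8 mm up); the holder's top is 18 mm above this point. z up
- bowl: empty tapered steel bowl, upright on the holder, 90 to 125 mm to one side of the funnel's axis: outer diameter 64 mm at the flat foot, 84 mm at the rim, 34 mm high, wall 2.5 mm, about 0.16 kg. Origin: centre of its underside, z up. Home, it has 2 mm of play and its rim is 16 mm above the holder's top. Pushed low down it slides, tips in, leans on the mouth's edge, and drops home as pushed on
- pot: small straight-sided white plastic pot with a grey lid, 37 mm diameter, 39 mm high, loose, standing on the holder's top on the other side of the funnel from the bowl. Origin at the centre of its underside. To be left alone
- phone: black phone lying flat on the bench, 148 x 71 x 8 mm, loose. Origin at the centre of its underside, x along its length. To be left alone
- tray: pink plastic tray with six compartments of tiny screws, 170 (x) x 120 (y) x 22 mm, loose on the bench. Origin at the centre of its underside. To be left alone
Things that resemble listed ones, but are neither listed nor needed, are in the scene too. What is meant by the bowl is not green or pink, and is the larger of those in its own colour.

How it is judged:
By the outcome, as a careful person would: the job done as asked, in the order asked, and still so for the second after the job is handed in, with the robot touching nothing.
It also fails if it takes over 45 s, if anything falls off the work surface, if the arm or the gripper's body presses on something with over 40 N, if the wrist force passes 120 N, or if a joint passes its speed limit or range.

## Working session

There is one attempt and no reset: what is moved stays moved. The work goes in short steps, Python scripts to look and compute and a tool call to move; the robot and the scene stay as the last step left them, time stands still between calls to the robot, and variables do not carry over. Pictures are saved under pics/ and viewed, at most 10 in all, crops included, and the job is handed in when it is done.

Besides the shell and the picture viewer there is one more tool, called after "Emit:" by a JSON object that holds its "op" and its "data", one argument or row to a line. drive_tool: Moves the arm, as the interface text tells. Its arguments: {"type":"object","properties":{"targets":{"type":"array","items":{"type":"array","items":{"type":"number"}}}},"required":["targets"]}

```bash
mkdir -p pics; cat > h.py <<'E'
import numpy as np, cv2
from bench import arm
from scipy.spatial.transform import Rotation as R
def cam(n):
    p=arm.camera_params(n); f=192/np.tan(np.radians(p["fov_y"])/2)
    K=np.array([[f,0,p["cx"]],[0,f,p["cy"]],[0,0,1.]])
    return p,K,np.array(p["D"],float)
def ext(n,p,st=None):
    if n!="wrist": 
        Rm=cv2.Rodrigues(np.array(p["rvec"],float))[0]; t=np.array(p["tvec"],float).ravel(); return Rm,t
    T=np.array(p["tool_from_camera"],float); W=np.eye(4); W[:3,:3]=R.from_quat(st["ee_rot"]).as_matrix(); W[:3,3]=st["position"]
    M=np.linalg.inv(W@T); return M[:3,:3],M[:3,3]
def ray(n,uv,z,st=None):
    p,K,D=cam(n); Rm,t=ext(n,p,st)
    q=cv2.undistortPoints(np.array(uv,float).reshape(-1,1,2),K,D).reshape(-1,2)
    d=np.c_[q,np.ones(len(q))]@Rm; c=-Rm.T@t
    return c+d*((z-c[2])/d[:,2:])
def proj(n,P,st=None):
    p,K,D=cam(n); Rm,t=ext(n,p,st)
    return cv2.projectPoints(np.array(P,float).reshape(-1,1,3),cv2.Rodrigues(Rm)[0],t,K,D)[0].reshape(-1,2)
E
python3 - <<'E'
from h import *
st=arm.read_state(); print(st)
for n in("scene","top","wrist"):
    im=arm.get_image(n); cv2.imwrite(f"pics/{n}0.png",im)
a=[cv2.imread(f"pics/{n}0.png") for n in("scene","top")]
cv2.imwrite("pics/t0.png",cv2.resize(a[1],(800,600),interpolation=cv2.INTER_CUBIC))
E
```

```text
{'clock': 0.0, 'joints': array([ 1.42158802e+00,  3.85562376e-01,  6.63211196e-03, -4.97387637e-04,
       -1.19399145e+00, -2.58574068e-01]), 'joint_vel': array([ 5.65167664e-04, -7.96449945e-04, -6.34133466e-05,  4.52942538e-04,
        1.16988662e-03,  1.13562304e-03]), 'joint_efforts': array([ 1.54796377e-03, -3.92292488e+01,  1.88398272e+01,  4.18598548e+00,
       -4.54592344e-03, -7.16492679e-06]), 'position': array([247.62607187, 573.22161649, 230.22076449]), 'ee_rot': array([ 9.79266939e-01, -2.02571172e-01, -1.72721536e-04,  1.07374060e-03]), 'contact_force': array([-0.68516964, -0.43446982,  0.15307981]), 'wrist_torque': array([ 0.03486368, -0.02573075,  0.02575984]), 'grasp_force': 0.0, 'gripper_width': 85.0952508167419}
```

View pics/t0.png

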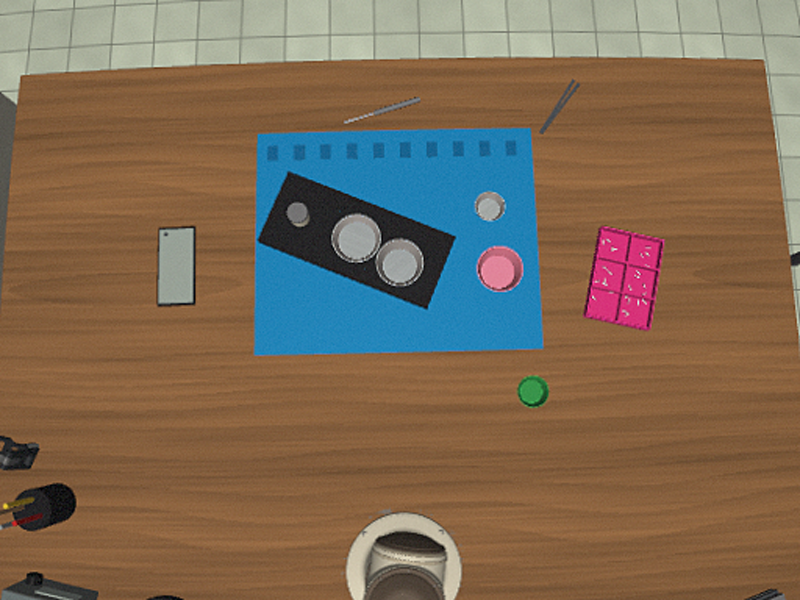

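View pics/scene0.png

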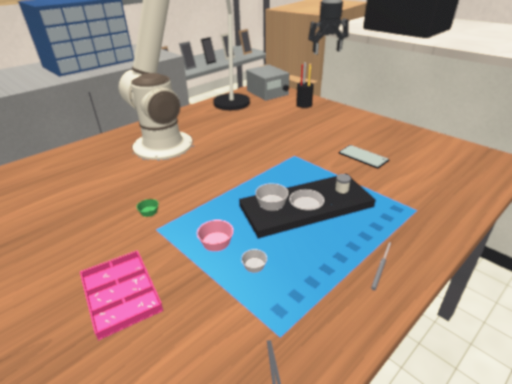

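```bash
cat >> h.py <<'E'
def warp(n,im,z,x0,y0,w,h,s=1.,st=None):
    # out rows: x decreasing from x0 ; cols: y decreasing from y0 ; s mm/px
    r,c=np.mgrid[0:h,0:w]; P=np.stack([x0-r*s,y0-c*s,np.full(r.shape,z)],-1).reshape(-1,3)
    q=proj(n,P,st).astype(np.float32).reshape(h,w,2)
    return cv2.remap(im,q[...,0],q[...,1],cv2.INTER_CUBIC)
E
python3 - <<'E'
from h import *
im=cv2.imread("pics/top0.png")
c=ray("top",[[361/1.5625,240/1.5625]],26)[0]; print(c)
x0,y0=round(c[0])+200,round(c[1])+200
print(x0,y0)
a=warp("top",im,26,x0,y0,400,400); b=warp("top",im,60,x0,y0,400,400)
m=(a.max(2)<60).astype(np.uint8); m=cv2.morphologyEx(m,cv2.MORPH_OPEN,np.ones((5,5)))
cn=max(cv2.findContours(m,0,2)[0],key=cv2.contourArea); r=cv2.minAreaRect(cn); bx=cv2.boxPoints(r)
print(r, "centre world",x0-r[0][1],y0-r[0][0]); 
print("corners",[(x0-q[1],y0-q[0]) for q in bx])
cv2.polylines(a,[bx.astype(int)],True,(0,255,0),1)
cv2.circle(a,(int(r[0][0]),int(r[0][1])),42,(0,255,255),1)
g=cv2.medianBlur(cv2.cvtColor(b,6),5)
for k in cv2.HoughCircles(g,cv2.HOUGH_GRADIENT,1.5,40,param1=80,param2=20,minRadius=38,maxRadius=45)[0][:4]:
    print("rim60",k,x0-k[1],y0-k[0]); cv2.circle(b,(int(k[0]),int(k[1])),int(k[2]),(0,0,255),1)
cv2.imwrite("pics/w.png",np.hstack([a,b]))
E
```

```text
[580.51785451  62.68114465  26.        ]
781 263
((190.4090576171875, 196.9607696533203), (328.6475830078125, 142.05267333984375), 23.33403968811035) centre world 584.0392303466797 72.5909423828125
corners [(np.float32(583.90924), np.float32(251.6078)), (np.float32(714.3436), np.float32(195.342)), (np.float32(584.1692), np.float32(-106.4259)), (np.float32(453.73486), np.float32(-50.160095))]
rim60 [192.75 204.75  44.15] 576.25 70.25
rim60 [267.75 248.25  42.5 ] 532.75 -4.75
```

View pics/w.png

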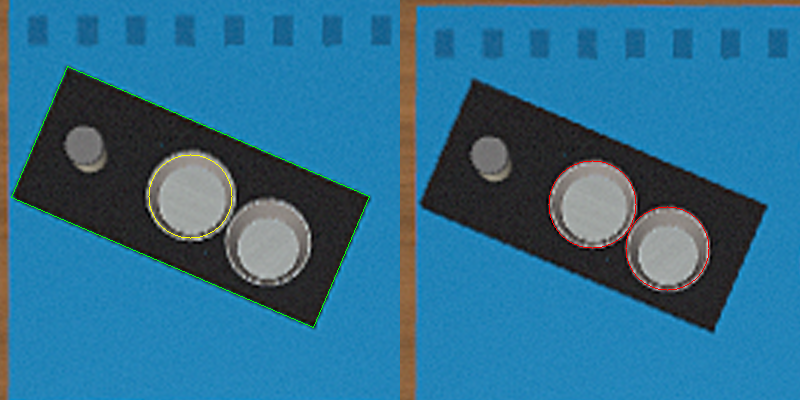

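The bowl candidates, by pixel in the 800x600 top view, are:
- steel bowl on the holder (400,262)
- funnel (357,238)
- small steel bowl on the mat (489,207)
- pink bowl (499,268)
- green cup (533,391)

I choose (400,262): it is steel, the larger of the steel ones, and it stands on the holder. The crop confirms the 84 mm rim at world (533,-5), and the funnel is at (584,72). My plan is to put the shut fingers inside the bowl and push its front wall low down.

Emit:
{"op": "drive_tool", "data": {
  "targets": [
    [1,490,418,0,0],
    [1,490,418,0,0],
    [1,490,418,0,0],
    [1,490,418,0,0],
    [1,490,418,0,0],
    [1,490,418,0,0],
    [1,490,418,0,0],
    [1,490,418,0,0],
    [1,490,418,0,0],
    [1,490,418,0,0],
    [1,490,418,0,0],
    [1,490,418,0,0]
  ]
}}

```text
clock: 1.35
position: [512.8, 33.2, 231.3]
ee_rot: [0.979, -0.202, 0.0, -0.0]
contact_force: [0.9, 0.7, 0.5]
gripper_width: 0.0
grasp_force: 0.0
```

Emit:
{"op": "drive_tool", "data": {
  "targets": [
    [1,0,0,0,0],
    [1,0,0,0,0],
    [1,0,0,0,0],
    [1,0,0,0,0]
  ]
}}

```text
clock: 1.75
position: [512.0, 36.4, 231.4]
ee_rot: [0.98, -0.201, -0.0, -0.0]
contact_force: [0.6, -0.9, -0.0]
gripper_width: -0.1
grasp_force: 0.0
```

```bash
cat > look.py <<'E'
from h import *
import sys
st=arm.read_state(); im=arm.get_image("wrist"); top=arm.get_image("top")
n=sys.argv[1]; x0,y0=721,212
a=warp("wrist",im,26,x0,y0,280,280,1,st); b=warp("wrist",im,60,x0,y0,280,280,1,st)
print(st["position"],st["contact_force"])
for z,w in((26,a),(60,b)):
    g=cv2.medianBlur(cv2.cvtColor(w,6),5)
    h=cv2.HoughCircles(g,cv2.HOUGH_GRADIENT,1.5,30,param1=80,param2=18,minRadius=38,maxRadius=46)
    for k in (h[0][:3] if h is not None else []):
        print(z,k[2],x0-k[1],y0-k[0]); cv2.circle(w,(int(k[0]),int(k[1])),int(k[2]),(0,0,255),1)
    for v in range(0,280,50): cv2.putText(w,str(y0-v),(v,10),0,.3,(0,255,255)); cv2.putText(w,str(x0-v),(0,v+5),0,.3,(0,255,255))
cv2.imwrite(f"pics/{n}.png",np.hstack([a,b,cv2.resize(warp("top",top,60,x0,y0,280,280),None,fx=.85,fy=1)]))
E
python3 look.py w1
```

```text
[512.01589021  36.43644727 231.38027844] [ 5.53381250e-01 -8.57810380e-01 -3.24318322e-04]
26 45.05 585.25 71.75
26 45.05 528.25 -7.75
60 41.6 532.75 -6.25
60 38.75 586.75 65.75
```

View pics/w1.png

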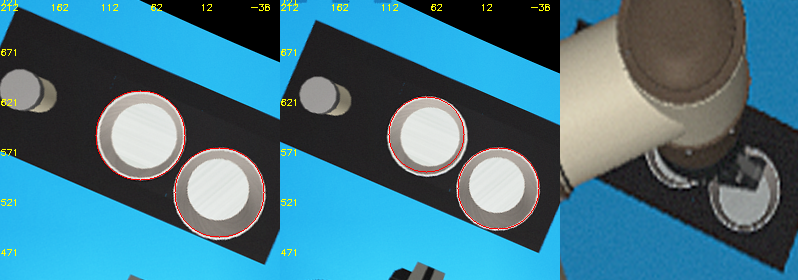

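The wrist view agrees: the funnel mouth is centred at world (585,72) and the bowl rim at (533,-6). The fingers go into the bowl now.

Emit:
{"op": "drive_tool", "data": {
  "targets": [
    [1,36,30,0,0],
    [1,36,30,40,0],
    [1,36,30,80,0],
    [1,36,30,115,0],
    [1,36,30,140,0],
    [1,36,30,160,0],
    [1,36,30,175,0],
    [1,36,30,187,0],
    [1,36,30,194,0],
    [1,36,30,197,0],
    [1,36,30,197,0],
    [1,36,30,197,0]
  ]
}}

```text
clock: 3.05
position: [534.1, -6.4, 35.0]
ee_rot: [0.979, -0.202, 0.001, -0.0]
contact_force: [0.8, -0.2, -0.2]
gripper_width: 0.0
grasp_force: 0.0
```

Emit:
{"op": "drive_tool", "data": {
  "targets": [
    [1,0,0,0,8],
    [1,1,-6,0,11],
    [1,2,-12,0,11],
    [1,3,-17,0,11],
    [1,4,-22,0,11],
    [1,5,-28,0,11],
    [1,6,-34,0,11],
    [1,7.5,-40,0,11],
    [1,9,-46,0,11],
    [1,10,-52,0,11],
    [1,11,-58,0,11],
    [1,11,-58,0,11]
  ]
}}

```text
clock: 4.25
position: [567.5, 43.2, 34.3]
ee_rot: [0.955, -0.295, 0.0, -0.0]
contact_force: [-0.3, 1.4, 0.7]
gripper_width: 0.1
grasp_force: 0.0
```

```bash
python3 look.py w2; python3 -c "
import cv2
from bench import arm
im=arm.get_image('scene')[150:270,200:400]; w=arm.get_image('wrist')
cv2.imwrite('pics/s2.png',cv2.hconcat([cv2.resize(im,(450,270)),cv2.resize(w,(340,270))]))"
```

```text
[567.53169238  43.23099612  34.25441491] [-0.31955598  1.37624472  0.72430256]
26 45.05 585.25 70.25
26 45.05 538.75 23.75
26 40.1 523.75 107.75
60 39.95 556.75 23.75
60 40.1 589.75 59.75
60 41.75 504.25 -10.75
```

View pics/s2.png

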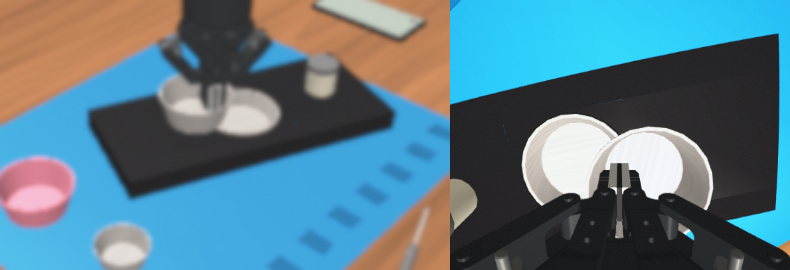

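The bowl is sliding along the holder with the fingers inside it, already overhanging the funnel mouth. Pushing on.

Emit:
{"op": "drive_tool", "data": {
  "targets": [
    [1,0,-5,0,0],
    [1,-1,-10,0,0],
    [1,-1,-15,0,0],
    [1,-2,-20,0,0],
    [1,-2,-25,0,0],
    [1,-2,-30,0,0],
    [1,-3,-35,0,0],
    [1,-3,-40,0,0],
    [1,-4,-45,0,0],
    [1,-4,-50,0,0],
    [1,-4,-55,0,0],
    [1,-4,-55,0,0]
  ]
}}

```text
clock: 5.65
position: [595.0, 90.6, 34.4]
ee_rot: [0.955, -0.295, 0.0, -0.0]
contact_force: [0.3, -0.3, -0.5]
gripper_width: 0.3
grasp_force: 0.0
```

```bash
python3 -c "
import cv2
from bench import arm
im=arm.get_image('scene')[150:270,200:400]; w=arm.get_image('wrist')
cv2.imwrite('pics/s3.png',cv2.hconcat([cv2.resize(im,(450,270)),cv2.resize(w,(340,270))]))"
```

```text
(no output)
```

View pics/s3.png

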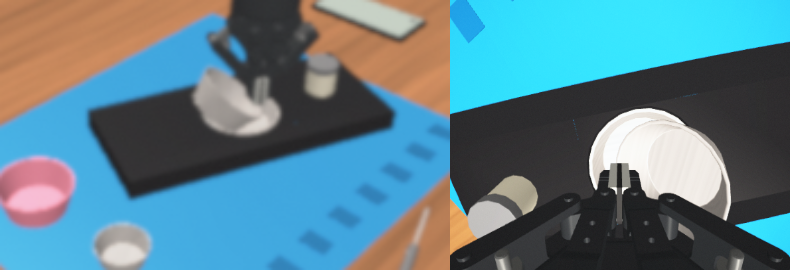

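The bowl tipped into the funnel, leaning steeply, with its rear foot on the mouth's edge. The fingers slipped out over its front rim. I'll rise and look.

Emit:
{"op": "drive_tool", "data": {
  "targets": [
    [1,0,0,-15,0],
    [1,0,0,-35,0],
    [1,0,0,-60,0],
    [1,0,0,-90,0],
    [1,20,40,-120,0],
    [1,20,80,-120,0],
    [1,20,100,-120,0],
    [1,20,100,-120,0]
  ]
}}

```text
clock: 6.55
position: [552.5, -5.9, 154.4]
ee_rot: [0.955, -0.297, -0.001, 0.0]
contact_force: [-0.5, 0.4, 0.4]
gripper_width: 0.3
grasp_force: 0.0
```

```bash
python3 -c "
import cv2
from bench import arm
print(arm.read_state()['position'])
im=arm.get_image('scene')[150:270,200:400]; w=arm.get_image('wrist')
cv2.imwrite('pics/s4.png',cv2.hconcat([cv2.resize(im,(400,240),interpolation=2),cv2.resize(w,(400,240))]))"
```

```text
[552.45572224  -5.94893804 154.39886069]
```

View pics/s4.png

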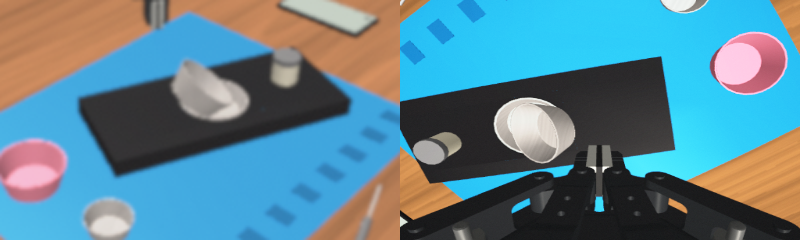

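The bowl leans forward at roughly 55–65° with its front rim in the funnel (wrist half of the picture, about (540,130)). A vertical finger behind it would meet it too high. I'll go round to the front and sweep the fingers back, high up, to set it upright. Then I'll push from behind.

Emit:
{"op": "drive_tool", "data": {
  "targets": [
    [1,-8,-50,0,0],
    [1,-17,-100,0,0],
    [1,-17,-108,0,0],
    [1,-17,-108,20,0],
    [1,-17,-108,50,0],
    [1,-17,-108,75,0],
    [1,-17,-108,83,0],
    [1,-17,-108,83,0],
    [1,-17,-98,83,0],
    [1,-17,-88,83,0],
    [1,-16,-78,83,0],
    [1,-16,-70,83,0]
  ]
}}

```text
clock: 7.85
position: [580.5, 61.9, 72.3]
ee_rot: [0.955, -0.296, 0.001, -0.0]
contact_force: [0.3, 0.3, 0.3]
gripper_width: -0.2
grasp_force: 0.0
```

Emit:
{"op": "drive_tool", "data": {
  "targets": [
    [1,0,4,0,0],
    [1,0,8,0,0],
    [1,0,12,0,0],
    [1,0,16,0,0],
    [1,0,20,0,0],
    [1,0,24,0,0],
    [1,0,28,0,0],
    [1,0,32,0,0],
    [1,0,32,0,0]
  ]
}}

```text
clock: 8.75
position: [562.3, 36.1, 71.3]
ee_rot: [0.955, -0.296, -0.0, 0.0]
contact_force: [-0.7, 0.3, -0.4]
gripper_width: 0.3
grasp_force: 0.1
```

```bash
python3 -c "
import cv2
from bench import arm
print(arm.read_state()['position'])
im=arm.get_image('scene')[150:270,200:400]; w=arm.get_image('wrist')
cv2.imwrite('pics/s5.png',cv2.hconcat([cv2.resize(im,(400,240),interpolation=2),cv2.resize(w,(400,300))[:240]]))"
```

```text
[562.33959218  36.09849882  71.28656334]
```

View pics/s5.png

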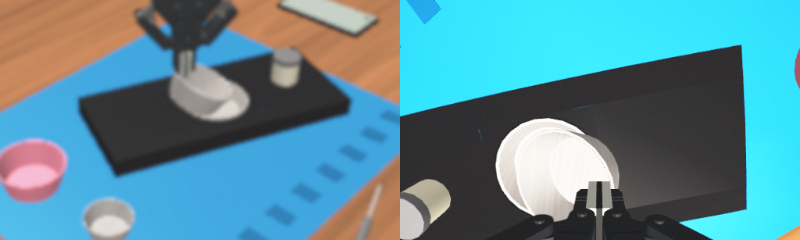

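The bowl now leans gently (about 25–30°) with its front foot in the funnel. I'll go behind it and push low.

Emit:
{"op": "drive_tool", "data": {
  "targets": [
    [1,0,0,-25,0],
    [1,0,0,-60,0],
    [1,-1,30,-60,0],
    [1,-1,66,-55,0],
    [1,-1,66,-15,0],
    [1,-1,66,15,0],
    [1,-1,66,32,0],
    [1,-1,66,40,0],
    [1,-1,66,40,0]
  ]
}}

```text
clock: 9.75
position: [524.3, -17.4, 30.5]
ee_rot: [0.955, -0.295, -0.001, 0.001]
contact_force: [0.8, -0.5, -0.7]
gripper_width: -0.0
grasp_force: 0.0
```

Emit:
{"op": "drive_tool", "data": {
  "targets": [
    [1,0,-6,0,0],
    [1,0,-12,0,0],
    [1,0,-17,0,0],
    [1,0,-22,0,0],
    [1,0,-26,0,0],
    [1,0,-30,0,0],
    [1,0,-34,0,0],
    [1,0,-38,0,0],
    [1,0,-42,0,0],
    [1,0,-46,0,0],
    [1,0,-48,0,0],
    [1,0,-48,0,0]
  ]
}}

```text
clock: 10.95
position: [553.3, 21.1, 34.8]
ee_rot: [0.955, -0.295, 0.002, 0.0]
contact_force: [-3.4, -7.4, 19.2]
gripper_width: -0.0
grasp_force: 7.3
```

```bash
python3 -c "
import cv2
from bench import arm
print(arm.read_state()['position'])
im=arm.get_image('scene')[150:270,200:400]; w=arm.get_image('wrist')
cv2.imwrite('pics/s6.png',cv2.hconcat([cv2.resize(im,(400,240),interpolation=2),cv2.resize(w,(400,300))[:240]]))"
```

```text
[553.28457756  21.05351445  34.79310021]
```

View pics/s6.png

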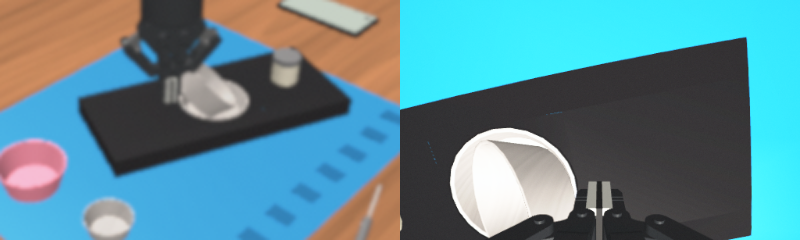

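The push jammed: there is 19 N upward on the tool and the bowl is rocked steeper against the fingers. I'll back off, fit the bowl's pose numerically, and then push low from inside the tilted bowl instead.

Emit:
{"op": "drive_tool", "data": {
  "targets": [
    [1,0,6,0,0],
    [1,0,14,0,0],
    [1,0,30,0,0],
    [1,0,40,-40,0],
    [1,20,40,-90,0],
    [1,20,40,-125,0],
    [1,20,40,-125,0],
    [1,20,40,-125,0]
  ]
}}

```text
clock: 11.85
position: [545.1, -22.4, 156.5]
ee_rot: [0.955, -0.296, 0.0, -0.001]
contact_force: [-0.5, 1.1, -0.4]
gripper_width: -0.1
grasp_force: 0.0
```

```bash
cat > fit.py <<'E'
from h import *
from scipy.optimize import differential_evolution as DE
F=np.array([585,72,26.]); u=np.array([.563,.824,0]); v=np.array([.824,-.563,0]); zz=np.array([0,0,1.])
ph=np.linspace(0,2*np.pi,48,endpoint=False); C=np.c_[np.cos(ph),np.sin(ph)]
fun=F+42*(C[:,:1]*u+C[:,1:]*v)
def bowl(s,d,h,th,al=0):   # centre of the underside at s,d,h from the mouth centre, tilted th towards +u (turned al)
    uu=np.cos(al)*u+np.sin(al)*v; vv=np.cross(zz,uu)
    e=np.cos(th)*uu-np.sin(th)*zz; n=np.cos(th)*zz+np.sin(th)*uu; o=F+s*u+d*v+h*zz
    return [o+k*n+r*(C[:,:1]*e+C[:,1:]*vv) for k,r in((0,32),(34,42))]
def observe(names):
    out=[]
    for n in names:
        st=arm.read_state(); im=arm.get_image(n); cv2.imwrite(f"pics/fit_{n}.png",im)
        hsv=cv2.cvtColor(im,cv2.COLOR_BGR2HSV); m=((hsv[...,1]<75)&(hsv[...,2]>85)).astype(np.uint8)
        c=proj(n,[F],st)[0]; ppm=np.linalg.norm(proj(n,[F+40*v],st)[0]-c)/40
        k=np.zeros_like(m); cv2.circle(k,tuple(int(i) for i in c),int(100*ppm),1,-1)
        m=cv2.morphologyEx(m&k,cv2.MORPH_CLOSE,np.ones((5,5)))
        nl,lab,sta,cen=cv2.connectedComponentsWithStats(m)
        if nl<2: continue
        d=[sta[i,4] if np.linalg.norm(cen[i]-c)<60*ppm else 0 for i in range(1,nl)]
        m=(lab==1+int(np.argmax(d))).astype(np.uint8); cn=cv2.findContours(m,0,2)[0]; m[:]=0; cv2.drawContours(m,cn,-1,1,-1)
        out.append((n,st,m))
    return out
def render(n,st,m,p):
    r=np.zeros_like(m); cv2.fillConvexPoly(r,cv2.convexHull(proj(n,fun,st).astype(np.float32)).astype(int),1)
    cv2.fillConvexPoly(r,cv2.convexHull(proj(n,np.vstack(bowl(*p)),st).astype(np.float32)).astype(int),1); return r
def cost(p,obs): 
    c=0
    for n,st,m in obs:
        r=render(n,st,m,p); c+=1-(r&m).sum()/max((r|m).sum(),1)
    return c/len(obs)
if __name__=="__main__":
    import sys
    obs=observe(sys.argv[1].split(","))
    r=DE(cost,[(-90,20),(-25,25),(-20,45),(-.2,1.5),(-.4,.4)],args=(obs,),seed=1,maxiter=40,popsize=10,tol=1e-4)
    print(arm.read_state()["position"].round(1)); print("s d h",r.x[:3].round(1),"tilt,az deg",np.degrees(r.x[3:]).round(1),"cost",round(r.fun,3),[round(cost(r.x,[o]),3) for o in obs])
    f,b=bowl(*r.x); loc=lambda P:[((P-F)@a).round(1) for a in(u,v,zz)]
    print("foot front/rear",loc(f[0]),loc(f[24]),"rim front/rear",loc(b[0]),loc(b[24]))
E
python3 fit.py wrist,scene
```

```text
Traceback (most recent call last):
  File "fit.py", line 35, in <module>
    r=DE(cost,[(-90,20),(-25,25),(-20,45),(-.2,1.5),(-.4,.4)],args=(obs,),seed=1,maxiter=40,popsize=10,tol=1e-4)
  File "fit.py", line 30, in cost
    r=render(n,st,m,p); c+=1-(r&m).sum()/max((r|m).sum(),1)
  File "fit.py", line 26, in render
    cv2.fillConvexPoly(r,cv2.convexHull(proj(n,np.vstack(bowl(*p)),st).astype(np.float32)).astype(int),1); return r
                                        ~~~~^^^^^^^^^^^^^^^^^^^^^^^^^^
  File "h.py", line 19, in proj
    p,K,D=cam(n); Rm,t=ext(n,p,st)
          ~~~^^^
  File "h.py", line 5, in cam
    p=arm.camera_params(n); f=192/np.tan(np.radians(p["fov_y"])/2)
ValueError: time passes only in moves, steps and waits
```

Cache the camera parameters (the call count is limited).

```bash
sed -i 's/^def cam(n):/import functools\n@functools.lru_cache(None)\ndef cam(n):/' h.py; time python3 fit.py wrist,scene
python3 - <<'E'
import cv2
for n in("wrist","scene"):
    print(cv2.imread(f"pics/fit_{n}.png").shape)
E
```

```text
[544.4 -22.3 154.5]
s d h [-23.6  -1.3  -7.6] tilt,az deg [26.6  2.3] cost 0.089 [np.float64(0.066), np.float64(0.113)]
foot front/rear [np.float64(4.9), np.float64(-0.1), np.float64(-22.0)] [np.float64(-52.0), np.float64(-2.4), np.float64(6.7)] rim front/rear [np.float64(29.0), np.float64(0.8), np.float64(4.0)] [np.float64(-45.8), np.float64(-2.2), np.float64(41.6)]
(384, 512, 3)
(384, 512, 3)
real	0m6.592s
user	0m6.145s
sys	0m0.300s
```

The fit puts the bowl at 27° tilt, with its front foot on the funnel floor and its rear foot 10 mm behind the mouth's edge. Straddling and gripping the near-vertical rear wall (s≈-47, tip about 20 mm above the top) controls the tilt. I'll then push it forward with that.

Emit:
{"op": "drive_tool", "data": {
  "targets": [
    [0.3,-10,-25,0,0],
    [0.3,-21,-54,0,0],
    [0.3,-21,-54,0,0],
    [0.3,-21,-54,40,0],
    [0.3,-21,-54,75,0],
    [0.3,-21,-54,95,0],
    [0.3,-21,-54,104,0],
    [0.3,-21,-54,108,0],
    [0.3,-21,-54,108,0]
  ]
}}

```text
clock: 12.95
position: [559.0, 34.2, 48.3]
ee_rot: [0.955, -0.295, -0.0, 0.0]
contact_force: [0.3, -0.5, 0.0]
gripper_width: 30.0
grasp_force: 0.0
```

Emit:
{"op": "drive_tool", "data": {
  "targets": [
    [0.7,0,0,0,0],
    [1,0,0,0,0],
    [1,0,0,0,0],
    [1,0,0,0,0],
    [1,0,0,0,0]
  ]
}}

```text
clock: 13.45
position: [558.8, 34.4, 48.5]
ee_rot: [0.955, -0.295, 0.0, -0.0]
contact_force: [-0.0, 0.2, -3.0]
gripper_width: 2.3
grasp_force: 56.1
```

The wall is gripped (2.3 mm, 56 N), so I'll slide forward and ease down, watching the force.

Emit:
{"op": "drive_tool", "data": {
  "targets": [
    [1,0,-3,0,0],
    [1,0,-6,0,0],
    [1,0,-9,0,0],
    [1,0,-12,0,0],
    [1,0,-14,0,0],
    [1,0,-14,0,0]
  ]
}}

```text
clock: 14.05
position: [567.0, 46.2, 48.3]
ee_rot: [0.955, -0.295, 0.0, -0.0]
contact_force: [-1.1, 0.3, -1.4]
gripper_width: 2.6
grasp_force: 56.1
```

Emit:
{"op": "drive_tool", "data": {
  "targets": [
    [1,0,0,1.5,0],
    [1,0,0,3,0],
    [1,0,0,4,0],
    [1,0,0,4,0]
  ]
}}

```text
clock: 14.45
position: [566.5, 45.8, 44.0]
ee_rot: [0.955, -0.295, -0.0, 0.0]
contact_force: [0.6, -0.5, -1.8]
gripper_width: 2.6
grasp_force: 56.1
```

```bash
python3 fit.py scene
```

```text
[566.6  45.8  44.2]
s d h [-4.9 24.7  5.8] tilt,az deg [ 4.3 21.1] cost 0.085 [np.float64(0.085)]
foot front/rear [np.float64(24.7), np.float64(36.1), np.float64(3.5)] [np.float64(-34.6), np.float64(13.2), np.float64(8.2)] rim front/rear [np.float64(36.3), np.float64(40.6), np.float64(36.6)] [np.float64(-41.5), np.float64(10.5), np.float64(42.9)]
```

Emit:
{"op": "drive_tool", "data": {
  "targets": [
    [1,0,0,1.5,0],
    [1,0,0,3,0],
    [1,0,0,4,0],
    [1,0,0,4,0]
  ]
}}

```text
clock: 14.9
position: [566.6, 45.9, 40.1]
ee_rot: [0.955, -0.295, -0.0, 0.0]
contact_force: [-0.5, 0.1, -0.9]
gripper_width: 2.8
grasp_force: 56.1
```

Emit:
{"op": "drive_tool", "data": {
  "targets": [
    [1,0,0,1,0],
    [1,0,0,2,0],
    [1,0,0,3,0],
    [1,0,0,3,0]
  ]
}}

```text
clock: 15.3
position: [566.6, 45.9, 37.1]
ee_rot: [0.955, -0.295, -0.0, 0.0]
contact_force: [-0.6, -0.4, -1.6]
gripper_width: 2.5
grasp_force: 56.1
```

Emit:
{"op": "drive_tool", "data": {
  "targets": [
    [1,0,0,1,0],
    [1,0,0,2,0],
    [1,0,0,3,0],
    [1,0,0,4,0],
    [1,0,0,4,0]
  ]
}}

```text
clock: 15.8
position: [566.8, 45.2, 34.6]
ee_rot: [0.955, -0.295, 0.0, 0.0]
contact_force: [-2.8, -3.0, 8.8]
gripper_width: 2.1
grasp_force: 57.7
```

```bash
python3 -c "
import cv2
from bench import arm
print(arm.read_state()['contact_force'],arm.read_state()['wrist_torque'])
im=arm.get_image('scene')[150:270,200:400]; w=arm.get_image('wrist')
cv2.imwrite('pics/s7.png',cv2.hconcat([cv2.resize(im,(400,240),interpolation=2),cv2.resize(w,(400,300))[60:]]))"
```

```text
[-2.78037635 -2.97824746  8.7848109 ] [-0.58539685  0.80386713  0.03100656]
```

View pics/s7.png

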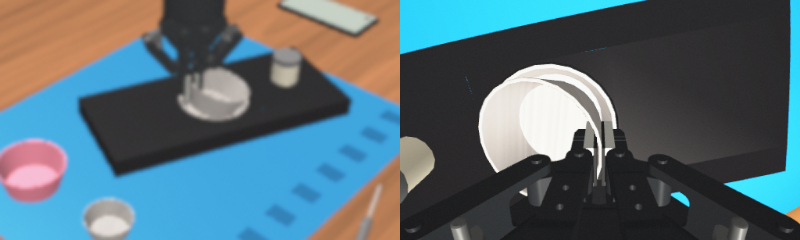

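The bowl is in the funnel mouth, with a light contact of 9 N. I'll release, rise, and fit again.

Emit:
{"op": "drive_tool", "data": {
  "targets": [
    [0.6,0,0,-1,0],
    [0.6,0,0,-1,0],
    [0.6,0,0,-1,0],
    [0.6,0,0,-15,0],
    [0.6,0,0,-40,0],
    [0.6,0,0,-80,0],
    [0.6,10,40,-120,0],
    [0.6,20,68,-120,0],
    [1,20,68,-120,0],
    [1,20,68,-120,0]
  ]
}}

```text
clock: 16.9
position: [544.9, -21.8, 153.5]
ee_rot: [0.955, -0.296, 0.0, -0.0]
contact_force: [0.8, 0.2, -0.3]
gripper_width: 0.0
grasp_force: 0.0
```

```bash
python3 fit.py wrist,scene; python3 - <<'E'
from fit import *
obs=observe(["wrist","scene"]); print("home cost",[round(cost((0,0,-18,0,0),[o]),3) for o in obs])
E
```

```text
[545.  -21.  152.8]
s d h [ -4.1   5.1 -13.4] tilt,az deg [ -4.8 -12.4] cost 0.077 [np.float64(0.036), np.float64(0.117)]
foot front/rear [np.float64(27.0), np.float64(-1.7), np.float64(-10.7)] [np.float64(-35.1), np.float64(12.0), np.float64(-16.1)] rim front/rear [np.float64(33.9), np.float64(-3.2), np.float64(24.0)] [np.float64(-47.5), np.float64(14.7), np.float64(17.0)]
home cost [np.float64(0.108), np.float64(0.106)]
```

The fit needs the funnel's steel ring (radius about 45 mm as seen) and a second wrist view, so I'll take both.

```bash
sed -i 's/fun=F+42\*/fun=F+45*/' fit.py; python3 - <<'E'
from fit import *
import pickle
pickle.dump(observe(["wrist"]),open("A.pkl","wb"))
E
```

Emit:
{"op": "drive_tool", "data": {
  "targets": [
    [1,0,0,-40,0],
    [1,-30,-14,-78,0],
    [1,-59,-28,-78,0],
    [1,-59,-28,-78,0],
    [1,-59,-28,-78,0],
    [1,-59,-28,-78,0]
  ]
}}

```text
clock: 17.75
position: [512.0, 34.9, 230.6]
ee_rot: [0.955, -0.295, -0.001, 0.0]
contact_force: [0.5, -0.5, 0.6]
gripper_width: 0.2
grasp_force: 0.0
```

```bash
cat > fit2.py <<'E'
from fit import *
import pickle
A=pickle.load(open("A.pkl","rb")); B=observe(["wrist"])
for o in(A,B,A+B):
    r=DE(cost,[(-20,20),(-15,15),(-20,15),(-.5,.5),(-1.6,1.6)],args=(o,),seed=1,maxiter=60,popsize=12,tol=1e-5)
    print(r.x[:3].round(1),np.degrees(r.x[3:]).round(1),round(r.fun,3),"home",round(cost((0,0,-18,0,0),o),3))
n,st,m=B[0]; im=cv2.imread("pics/fit_wrist.png")
for z in(26,42,52):
    w=warp("wrist",im,z,661,148,150,150,1,st); g=cv2.medianBlur(cv2.cvtColor(w,6),3)
    h=cv2.HoughCircles(g,cv2.HOUGH_GRADIENT,1.5,4,param1=80,param2=20,minRadius=24,maxRadius=48)
    print(z,[(round(661-k[1]),round(148-k[0]),round(float(k[2]),1)) for k in (h[0][:6] if h is not None else [])])
c=max(cv2.findContours(warp("wrist",m,42,661,148,150,150,1,st),0,1)[0],key=cv2.contourArea); e=cv2.fitEllipse(c); print("outline@42",661-e[0][1],148-e[0][0],e[1],e[2])
E
python3 fit2.py
```

```text
[ -3.1   1.  -18.6] [ -0.  -13.9] 0.012 home 0.051
[ -4.9  -5.9 -18.9] [13.4 86.2] 0.022 home 0.058
[ -2.3   0.3 -18.8] [ -4.4 -38.1] 0.017 home 0.054
26 [(584, 71, 43.2), (585, 77, 40.5), (591, 63, 35.5), (576, 66, 33.9), (576, 71, 37.2), (579, 81, 33.9)]
42 [(585, 71, 40.3), (585, 65, 39.5), (588, 68, 40.3), (593, 65, 33.9), (591, 74, 33.9), (582, 77, 33.9)]
52 [(584, 69, 38.4), (585, 63, 39.2), (591, 62, 33.8), (578, 57, 30.6), (578, 72, 31.8), (584, 53, 29.0)]
outline@42 584.9753723144531 67.85155487060547 (84.17366027832031, 85.68050384521484) 99.40666198730469
```

View A fits the home pose well (height -18.6, tilt 0). As a check and a light seating press, I'll lower the shut fingers to the bowl's inner floor, where home means contact at z≈10.5.

Emit:
{"op": "drive_tool", "data": {
  "targets": [
    [1,20,-35,0,0],
    [1,40,-69,0,0],
    [1,40,-69,0,0],
    [1,40,-69,45,0],
    [1,40,-69,90,0],
    [1,40,-69,135,0],
    [1,40,-69,170,0],
    [1,40,-69,190,0],
    [1,40,-69,205,0],
    [1,40,-69,214,0],
    [1,40,-69,216,0],
    [1,40,-69,216,0]
  ]
}}

```text
clock: 19.0
position: [584.1, 69.0, 15.4]
ee_rot: [0.955, -0.296, 0.0, 0.0]
contact_force: [-0.3, 0.2, 0.8]
gripper_width: 0.0
grasp_force: 0.0
```

Emit:
{"op": "drive_tool", "data": {
  "targets": [
    [1,0,0,1,0],
    [1,0,0,2,0],
    [1,0,0,3,0],
    [1,0,0,3,0]
  ]
}}

```text
clock: 19.4
position: [584.0, 69.3, 12.6]
ee_rot: [0.955, -0.295, 0.0, -0.0]
contact_force: [0.6, -0.1, 0.1]
gripper_width: -0.0
grasp_force: 0.0
```

Emit:
{"op": "drive_tool", "data": {
  "targets": [
    [1,0,0,1,0],
    [1,0,0,2,0],
    [1,0,0,2,0]
  ]
}}

```text
clock: 19.7
position: [584.1, 69.4, 12.1]
ee_rot: [0.955, -0.295, 0.0, 0.0]
contact_force: [-2.5, -0.3, 10.3]
gripper_width: -0.3
grasp_force: 4.8
```

Contact comes at z≈11–12 with a 10 N press, so the floor is home. I'll rise and check once more.

Emit:
{"op": "drive_tool", "data": {
  "targets": [
    [1,0,0,-4,0],
    [1,0,0,-20,0],
    [1,0,0,-50,0],
    [1,0,0,-95,0],
    [1,0,0,-140,0],
    [1,14,45,-140,0],
    [1,20,94,-140,0],
    [1,20,94,-140,0],
    [1,20,94,-140,0],
    [1,20,94,-140,0]
  ]
}}

```text
clock: 20.7
position: [547.9, -19.2, 150.4]
ee_rot: [0.955, -0.295, 0.0, -0.0]
contact_force: [0.3, -0.4, 0.1]
gripper_width: 0.2
grasp_force: 0.0
```

```bash
python3 fit2.py; python3 - <<'E'
from h import *
a=cv2.imread("pics/top0.png"); b=arm.get_image("top"); d=cv2.absdiff(a,b).max(2)
# phone, tray, pot regions, in 512-px pixels
for n,(x,y,w,h) in dict(phone=(98,142,30,56),tray=(372,142,56,72),pot=(180,126,22,22)).items(): print(n,d[y:y+h,x:x+w].mean().round(1))
E
```

```text
[ -2.7   0.3 -18.4] [ -3.9 -59.9] 0.011 home 0.051
[ -3.2   0.6 -18.1] [ -2.3 -85.2] 0.011 home 0.048
[ -2.3   0.  -19.7] [ 0.4 60.4] 0.012 home 0.05
26 [(585, 72, 45.5), (582, 80, 42.2), (585, 77, 42.2), (587, 63, 29.0), (590, 69, 40.5), (576, 78, 37.2)]
42 [(584, 68, 40.5), (588, 69, 42.2), (590, 54, 29.0), (585, 56, 28.8), (587, 51, 30.5), (585, 62, 40.5)]
52 [(585, 66, 38.8), (587, 62, 40.3), (588, 51, 25.6), (590, 59, 38.2), (593, 66, 43.8), (593, 56, 35.5)]
outline@42 585.8796005249023 66.07421875 (84.48155975341797, 89.96602630615234) 68.28076171875
phone 6.9
tray 7.4
pot 95.0
```

```bash
python3 - <<'E'
from h import *
a=cv2.imread("pics/scene0.png"); b=arm.get_image("scene"); d=cv2.absdiff(a,b).max(2)
print("pot",d[170:198,332:354].mean().round(1),"ref",d[210:225,350:370].mean().round(1))
print(arm.job_done())
E
```

```text
pot 0.8 ref 0.6
the job is handed in; nothing more can be done
None
```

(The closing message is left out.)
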